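# Pull the broken brush and show its bristles over the dish

### The job

Three scrubbing brushes stand bristles-down in the sloping holder; one has its handle snapped off short. Draw that short one out, turn it level and finish while still holding it level and still in the gripper, its bristles over the middle of the white dish and about 20 cm above the glass shelf, so that I can inspect them. Leave the two whole brushes in the holder and do not shift the dish, the tumbler or the trowel.

Things in the scene. Friction and masses are not known exactly. Their poses are not given: they have to be found in the camera images.
- broken_brush: Brush with the snapped handle, 70 g, 160 mm long. Origin: centre of its bristle end (lower end); +z runs up the handle, starting 40 deg from vertical. Along z: round white head 26 mm dia. 0-50 mm, thin neck to 68, square guard 26 x 26 to 82, then straight flat-sided black rubber handle 16 (x) x 18 mm (y) to its flat broken end at 160. Some 72 mm sticks out of any one of the three tubes; no knob.
- whole_brush_a: A whole brush, same head, neck, guard and handle section and same origin and axes, but the handle goes on to 206 mm and ends in a round knob 26 mm in diameter (118 mm stands out of the holder). To be left in its tube.
- whole_brush_b: The other whole brush, the same as whole_brush_a. To be left in its tube.
- broken_head (a point): Middle of the broken brush's bristle head, on its axis, 25 mm from the bristle end.
- holder: White plastic holder fixed to the shelf, left or right of the middle; origin on the shelf. Base 130 (x) x 215 mm (y). Three square tubes at its y = -80, 0, 80 mm, outer 36, inner 30 mm, 88 mm deep, floors 26 mm up at x = 0, leaning 40 deg from vertical, mouths towards its -x (roughly the robot): brushes come out along the tube, up and to -x. 4 mm of play.
- dish: White ceramic plate-like dish, 170 mm in diameter, 28 mm high, loose on the shelf, origin at the centre of its underside.
- tumbler: Grey plastic tumbler, 64 mm in diameter, 95 mm tall, loose, between holder and dish; bystander, to be left alone; origin at its underside.
- trowel: Small flat trowel lying on the shelf, 200 mm long; bystander, to be left alone; origin at its underside.
Mind the look-alikes: they are no part of the job. What is shaped like the broken_brush but green is not meant.

How it is judged:
By the outcome, as a careful person would: the job done as asked, in the order asked, and still so for the second after the job is handed in, while the arm keeps its last pose, push and grip.
It also fails if it takes over 45 s, if anything falls off the work surface, if the arm or the gripper's body presses on something with over 40 N, if the wrist force passes 120 N, or if a joint passes its speed limit or range.

### The arm

A 6-joint arm with a two-finger parallel gripper is mounted at the origin on the work surface. World frame = base frame: x ahead of the robot, y to its left, z up, the work surface at z = 0. Lengths are in m, angles in degrees, forces in N, time in s.
With the tool pointing down it reaches from about 0.4 to 0.825 m from the base axis. Payload 7 kg.
Tool frame: the origin (TCP) lies at the very end of the fingers, on their centre line; the grasp point (between the pads) lies 19 mm behind it (ctrl.grip_point_offset is the distance from the TCP to the grasp point, in m); x points along the fingers, z is the direction in which the jaws open and shut, and the axes are right-handed (so a half turn about x gives the same grasp; the last joint's range is limited). The gripper opens to 88 mm and grips with 3 to 60 N. Pads are 19 mm wide; open, the fingers measure 130 mm over their backs; the gripper's body (78 mm by 193 mm) begins 47 mm behind the grasp point.
Start: joints at [-51.217, 20.546, 0.682, 0, -70.136, -16.507], TCP at [0.256, -0.625, 0.227] pointing down, gripper open.
Joint ranges: [-176.03, 176.03], [-82.01, 121.73], [-58.28, 71.71], [-173.87, 95.51], [-174.79, -0.11], [-173.66, 173.66]. Speed limits (degrees/s): [136.94, 136.94, 172.46, 180, 180, 180].

### API

Orientations are given as [roll, pitch, yaw] about the fixed x, y, z axes, in that order (R = Rz(yaw) Ry(pitch) Rx(roll)).
In Python, from plant import get_obs, snapshot, calibration, close_job, ctrl gives the robot as it stands.
- The arm moves only by the tool move_arm, never from a script. Its argument "commands" is a list that holds one entry, the list of rows, each a list of 4 numbers: the shift along the tool's x, y, z in cm, then the turn about the tool's x in rad. In form: [[[dx, dy, dz, spin], ...]]. A call has 1 to 8 rows; each row shifts and turns the commanded pose from where the row before left it, along the tool's axes as they then stand; what a row does not reach is not made up. A row lasts 1/10 s, in which the tool goes at most 50 mm and 8.59 degrees, less where a joint would pass 70% of its speed; a pose out of reach is approached as far as the arm can. A call with a gripper value outside its range is refused whole. "jaw" is the finger opening in cm, from 0 to 8.76, set as the call begins (left out, the last holds). The fingers move at their own pace and stop on an object; the grip force is fixed at half the most. Time passes only in rows, so rows that do not move let the fingers close. It gives the time, the measured TCP pose, the force and the opening at its end, in the units of the state.
- get_obs(): the state, without advancing time (a new reading comes with each control period).
- snapshot(name): name is "scene" or "side" or "wrist"; returns (picture, depth): 480x640x3 uint8, red, green, blue; 480x640 float32, m along the optical axis (not along the pixel's ray), 0 where there is no reading.
- calibration(name): a dict with "mtx" (3x3 intrinsics, pixels), "k1" (the pictures are not rectified: a ray, as slopes to the right and down, at radius r is drawn at 1 + k1 r^2 times it, then the intrinsics apply), "T" (4x4, takes a point from camera to world coordinates); the wrist camera has in their place "tool_from_camera" (4x4, takes a point from camera to tool coordinates, whose origin is the TCP and whose axes are the tool frame's). Camera axes: x right, y up, looking along -z (the intrinsics and any distortion apply to the point x, -y, -z); pixel columns grow to the right and rows downward; lengths in m; the calibration is good to about 2 mm. A picture is of the moment at which its call begins: read the wrist's pose just before it. calibration takes no time and is no camera call.
- close_job(): hands the job in, once; it reports no verdict.
The state is a dict: "clock": time; "joint_pos": joint angles; "qvel": joint speeds; "tau": joint torques, N m; "tool_pos": TCP position; "orientation": TCP orientation; "force": force on the tool from outside, world axes, zero at the start; "moment": the same for the moment, N m; "opening": finger opening in m.
Only numpy, scipy, OpenCV 4.12 (cv2) and the standard library are available. Lean on these libraries where they do the work, as an engineer would, in place of code of your own. Each camera call takes 0.05 s, during which the arm holds its last target. There are 200 camera calls.

## Working session

There is one attempt and no reset: what is moved stays moved. The work goes in short steps, Python scripts to look and compute and a tool call to move; the robot and the scene stay as the last step left them, time stands still between calls to the robot, and variables do not carry over. Pictures are saved under pics/ and viewed, about 8 in all and at most 12, crops included, and the job is handed in when it is done.

Besides the shell and the picture viewer there is one more tool, called in YAML: its name, and indented under it one key for each argument. move_arm: Moves the arm, as the interface text tells. Its arguments: {"type":"object","properties":{"commands":{"type":"array"},"jaw":{"type":"number"}},"required":["commands"]}

```bash
mkdir -p pics; ls; cat > h.py <<'E'
import numpy as np, cv2
from plant import get_obs, snapshot, calibration, close_job, ctrl
from scipy.spatial.transform import Rotation as R
def Ttool(o): 
    T=np.eye(4);T[:3,:3]=R.from_euler('xyz',o['orientation'],degrees=True).as_matrix();T[:3,3]=o['tool_pos'];return T
def shot(n,save):
    o=get_obs();p,d=snapshot(n);c=calibration(n)
    T=c['T'] if 'T' in c else Ttool(o)@c['tool_from_camera']
    cv2.imwrite(f'pics/{save}.png',p[:,:,::-1]);np.savez(f'pics/{save}.npz',p=p,d=d,T=T,K=c['mtx'],k1=c['k1'])
def load(s): return np.load(f'pics/{s}.npz')
def rays(z,uv):
    uv=np.asarray(uv,float).reshape(-1,2);K=z['K']
    m=np.c_[(uv[:,0]-K[0,2])/K[0,0],(uv[:,1]-K[1,2])/K[1,1]];s=m.copy()
    for _ in range(20): s=m/(1+z['k1']*(s**2).sum(1,keepdims=True))
    return np.c_[s[:,0],-s[:,1],-np.ones(len(s))]
def pts(z,uv):
    uv=np.asarray(uv,int).reshape(-1,2);d=z['d'][uv[:,1],uv[:,0]]
    return (rays(z,uv)*d[:,None])@z['T'][:3,:3].T+z['T'][:3,3]
def onplane(z,uv,h):
    r=rays(z,uv)@z['T'][:3,:3].T;o=z['T'][:3,3];return o+r*((h-o[2])/r[:,2])[:,None]
E
python3 - <<'E'
from h import *
print(get_obs())
for n in('scene','side'): shot(n,n+'1')
for n in('scene','side'): print(n,load(n+'1')['T'].round(3).tolist(),load(n+'1')['K'].tolist())
print(calibration('wrist')); print(ctrl.grip_point_offset)
E
```

```text
pics
{'clock': 0.0, 'joint_pos': array([-5.12182365e+01,  2.05894365e+01,  6.33127491e-01, -2.05871476e-02,
       -7.01360138e+01, -1.65070747e+01]), 'qvel': array([-0.01676525, -0.0966522 , -0.07794183,  0.03134895,  0.06298069,
       -0.03192216]), 'tau': array([ 8.17793098e-04, -5.82723856e+01,  2.93053257e+01,  6.99770093e+00,
        6.81267818e-03, -7.71120222e-05]), 'tool_pos': array([ 0.25564465, -0.62417693,  0.22563887]), 'orientation': array([  4.66933995,  89.9056698 , 116.93701792]), 'force': array([-0.5815375 ,  0.05650648, -0.75227634]), 'moment': array([-0.00828789, -0.02605897, -0.05527459]), 'opening': 0.08750805979431621}
scene [[0.784, -0.425, 0.452, 0.967], [0.621, 0.53, -0.578, -0.601], [0.006, 0.734, 0.679, 0.782], [0.0, 0.0, 0.0, 1.0]] [[453.28058336740196, 0.0, 312.78839555985644], [0.0, 453.28058336740196, 240.2247086372698], [0.0, 0.0, 1.0]]
side [[-0.789, 0.411, -0.456, 0.03], [-0.614, -0.513, 0.6, 0.661], [0.012, 0.754, 0.657, 0.781], [0.0, 0.0, 0.0, 1.0]] [[536.2534198921685, 0.0, 321.86735078589726], [0.0, 536.2534198921685, 237.60193230162125], [0.0, 0.0, 1.0]]
{'mtx': array([[371.27895965,   0.        , 323.2398261 ],
       [  0.        , 371.27895965, 242.53404904],
       [  0.        ,   0.        ,   1.        ]]), 'k1': 0.0013184098660378619, 'tool_from_camera': array([[-1.26533144e-04,  2.58657349e-01, -9.65969130e-01,
        -1.57948460e-01],
       [-8.94763414e-04,  9.65968722e-01,  2.58657357e-01,
         6.85660232e-02],
       [ 9.99999592e-01,  8.97042565e-04,  1.09210074e-04,
        -1.47386083e-04],
       [ 0.00000000e+00,  0.00000000e+00,  0.00000000e+00,
         1.00000000e+00]])}
0.0188
```

View pics/scene1.png

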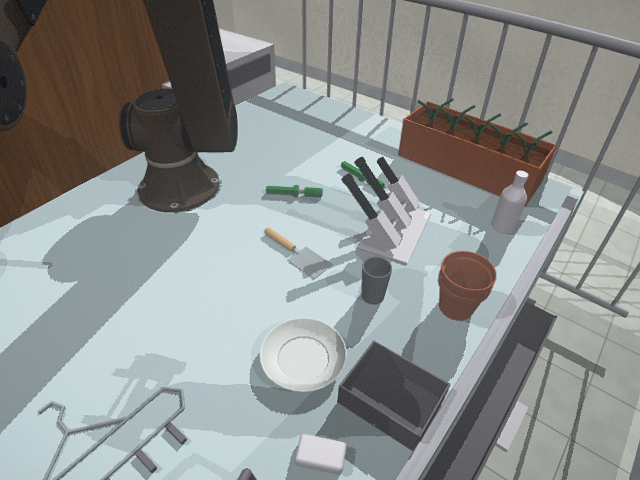

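View pics/side1.png

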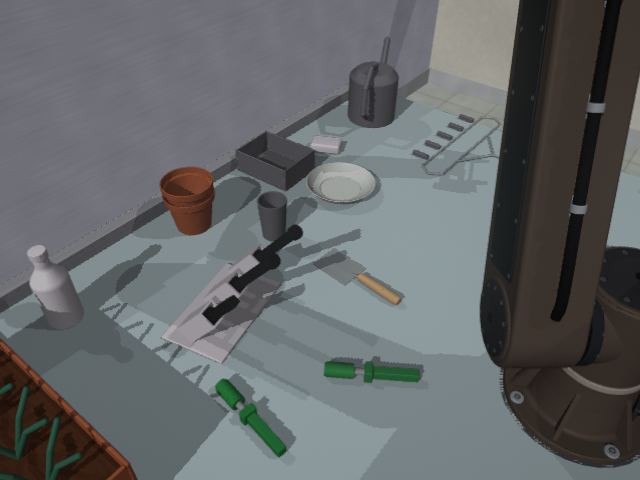

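The scene view shows three black handles with tips at about (348,180), (362,163) and (384,163). In the side view they are at (292,234), (270,262) and (215,312). The last of these is visibly short and has no knob. The look-alikes are two green brushes lying at side (370,372) and (250,417), plus the two whole brushes. I choose the black short one in the tube farthest to the left, and will measure it and check it in a crop.

```bash
cat > m.py <<'E'
from h import *
for s,box in(('scene1',(335,150,425,255)),('side1',(190,220,310,330))):
    z=load(s);x0,y0,x1,y1=box
    m=np.zeros((480,640),np.uint8);m[y0:y1,x0:x1]=(z['p'][y0:y1,x0:x1].max(2)<60)
    n,l,st,c=cv2.connectedComponentsWithStats(m)
    for i in range(1,n):
        if st[i,4]<80: continue
        v,u=np.where(l==i);P=pts(z,np.c_[u,v]);ok=(z['d'][v,u]>0)&(P[:,2]>.05);P=P[ok]
        if len(P)<50: continue
        q=np.median(P,0);P=P[np.linalg.norm(P-q,axis=1)<.08];q=P.mean(0);a=np.linalg.svd(P-q,full_matrices=False)[2][0];a*=np.sign(a[2]);t=(P-q)@a
        print(s,st[i],'c',q.round(3),'axis',a.round(3),'ends',(q+a*np.percentile(t,1)).round(3),(q+a*np.percentile(t,99)).round(3))
# dish
for s,c in(('scene1',(303,355)),('side1',(341,186))):
    z=load(s);p=z['p'];V,U=np.mgrid[0:480,0:640]
    k=(abs(U-c[0])<55)&(abs(V-c[1])<45)
    v,u=np.where(k);P=pts(z,np.c_[u,v]);ok=(P[:,2]>.019)&(P[:,2]<.035)&(z['d'][v,u]>0);P=P[ok]
    # rim circle fit
    (cx,cy),r=cv2.minEnclosingCircle(P[:,:2].astype(np.float32));print('dish',s,cx,cy,r,np.median(P[:,2]))
z=load('scene1');print('tumbler top',pts(z,[(377,262),(363,265),(390,266)]).round(3).tolist(), 'shelf',pts(z,[(200,300)]).round(3))
z=load('side1');print('tumbler',pts(z,[(272,207),(259,205),(286,205)]).round(3).tolist())
im=cv2.imread('pics/side1.png')[190:370,150:330];cv2.imwrite('pics/crop.png',cv2.resize(im,(720,720),interpolation=2))
E
python3 m.py
```

```text
scene1 [377 158  21  26 116] c [0.512 0.286 0.121] axis [-0.637 -0.133  0.76 ] ends [0.535 0.291 0.093] [0.488 0.282 0.149]
side1 [ 229  220   74   73 1358] c [0.511 0.19  0.146] axis [-0.433 -0.622  0.652] ends [0.545 0.24  0.093] [0.482 0.149 0.189]
side1 [203 295  37  30 460] c [0.51  0.3   0.119] axis [-0.644 -0.148  0.751] ends [0.538 0.306 0.086] [0.485 0.294 0.148]
dish scene1 0.6688511371612549 -0.2312949001789093 0.10771165788173676 0.025144255023499373
dish side1 0.6997039318084717 -0.24752266705036163 0.1424906849861145 0.024396857667361327
tumbler top [[0.654, 0.026, 0.083], [0.64, -0.01, 0.093], [0.687, 0.022, 0.096]] shelf [[ 0.375 -0.249  0.003]]
tumbler [[0.682, -0.013, 0.056], [0.672, 0.036, 0.095], [0.712, -0.092, -0.001]]
```

View pics/crop.png

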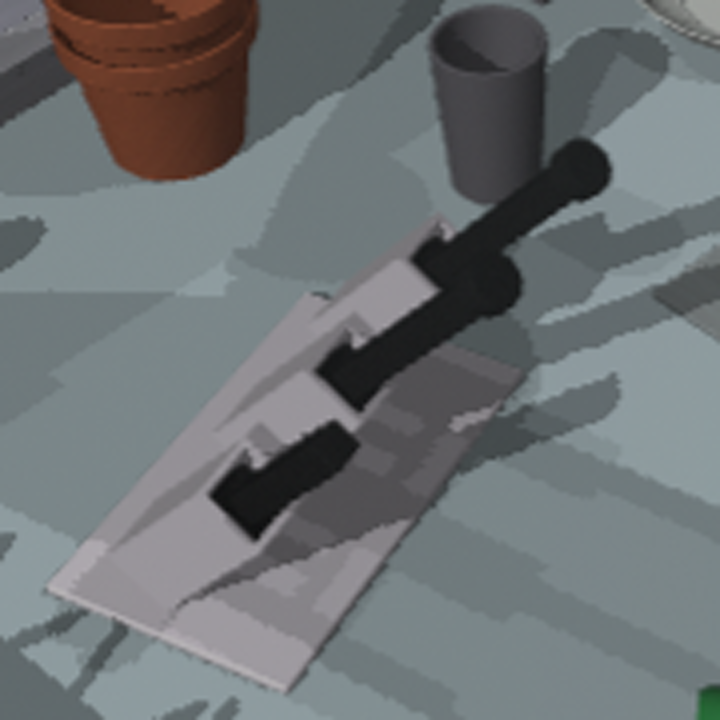

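The crop confirms the choice: the black brush at crop (285,480) is short with a flat end and no knob. The other two end in knobs at (490,285) and (582,168). Moves can only shift and spin about the vertical tool x. So I will grip the handle across its y-faces, draw it out, pivot it level in the grip by pressing its head on free shelf, and then carry it. First I need the remaining geometry.

```bash
cat > m2.py <<'E'
from h import *
from scipy.optimize import least_squares
z=load('side1')
c=onplane(z,[(162.5,337.5),(221.7,362.5),(281,283)],.005);print('base corners',c.round(3).tolist(),np.linalg.norm(c[0]-c[1]),np.linalg.norm(c[2]-c[1]))
for a,b in((0,1),): d=c[b]-c[a];print('yaw of -x dir',np.degrees(np.arctan2(d[1],d[0])))
d=c[2]-c[1];print('-y dir',np.degrees(np.arctan2(d[1],d[0])))
for s,b in(('scene1',(250,310,355,400)),('side1',(300,158,384,210))):
    z=load(s);p=z['p'].astype(int);x0,y0,x1,y1=b
    m=np.zeros((480,640),np.uint8);q=p[y0:y1,x0:x1];m[y0:y1,x0:x1]=(q.min(2)>150)&(q[:,:,0]>=q[:,:,2]-4)
    k=max(cv2.findContours(m,0,1)[0],key=cv2.contourArea);k=cv2.convexHull(k)[:,0]
    P=onplane(z,k,.028)[:,:2];f=least_squares(lambda v:np.hypot(*(P-v[:2]).T)-v[2],[.67,-.23,.085],loss='soft_l1',f_scale=.002)
    print('dish',s,f.x.round(4),np.abs(f.fun).max())
z=load('scene1');print('trowel',onplane(z,[(265,232),(330,265),(300,276),(322,247)],.01)[:,:2].round(3).tolist())
print('green',onplane(z,[(265,190),(322,192)],.01)[:,:2].round(3).tolist())
print('tumbler base',onplane(z,[(375,300)],0)[:,:2].round(3),'wire',onplane(z,[(40,408),(165,388),(185,405)],.0)[:,:2].round(3).tolist())
print('tips scene', pts(z,[(347,178),(362,161),(350,184),(364,166)]).round(3).tolist())
s=load('side1');print('tips side',pts(s,[(272,261),(294,232),(268,262),(291,235)]).round(3).tolist())
o=get_obs();print(Ttool(o).round(3))
E
python3 m2.py
```

```text
base corners [[0.625, 0.349, 0.005], [0.502, 0.321, 0.005], [0.548, 0.114, 0.005]] 0.1258416599471366 0.2124945176681813
yaw of -x dir -167.1680288586159
-y dir -77.6470564214543
dish scene1 [ 0.6487 -0.2224  0.0833] 0.0008301182163323872
dish side1 [ 0.6473 -0.2266  0.076 ] 0.020436768066547935
trowel [[0.339, 0.003], [0.539, 0.013], [0.506, -0.059], [0.487, 0.05]]
green [[0.217, 0.135], [0.349, 0.23]]
tumbler base [[ 0.677 -0.003]] wire [[0.336, -0.617], [0.485, -0.436], [0.541, -0.434]]
tips scene [[0.501, 0.119, 0.185], [0.488, 0.201, 0.184], [0.509, 0.121, 0.171], [0.496, 0.199, 0.174]]
tips side [[0.474, 0.21, 0.182], [0.491, 0.134, 0.183], [0.477, 0.216, 0.182], [0.493, 0.14, 0.18]]
[[-0.001 -0.925 -0.379  0.256]
 [ 0.001 -0.379  0.925 -0.624]
 [-1.     0.     0.002  0.226]
 [ 0.     0.     0.     1.   ]]
```

move_arm:
  commands:
    - [[-2,0,0,0.0855],[-2,0,0,0.0855],[0,-3,3.9,0],[0,-3,3.9,0],[0,-3,3.9,0],[0,-3,3.9,0],[0,-3,3.9,0],[0,-3,3.9,0]]
  jaw: 5

```text
clock: 0.9
tool_pos: [0.3813, -0.3553, 0.2664]
orientation: [17.4, 90.0, 119.9]
force: [1.6, 0.8, 0.4]
opening: 0.0496
```

move_arm:
  commands:
    - [[0,-3,3.8,0],[0,-3,3.8,0],[0,-3,3.8,0],[0,-1.3,4.6,0],[0,-1.3,4.6,0],[0,-1.3,4.6,0],[0,-1.3,4.6,0],[0,-1.3,4.6,0]]

```text
clock: 1.7
tool_pos: [0.4575, 0.014, 0.2666]
orientation: [-52.3, 90.0, 50.2]
force: [0.8, 0.4, 0.2]
opening: 0.05
```

move_arm:
  commands:
    - [[0,-1.3,4.6,0],[0,-1.3,4.6,0],[0,-1.3,4.6,0],[0,-1,4,0],[0,0,2,0],[0,0,0,0],[0,0,0,0]]

```text
clock: 2.4
tool_pos: [0.4627, 0.2162, 0.2661]
orientation: [118.6, 89.9, -138.9]
force: [-0.8, 0.4, 0.3]
opening: 0.0502
```

```bash
python3 - <<'E'
from h import *
shot('wrist','w1');o=get_obs();print(o['clock'],Ttool(o).round(3),o['opening'],o['force'])
E
```

```text
2.45 [[-0.001 -0.976 -0.216  0.463]
 [-0.001 -0.216  0.976  0.216]
 [-1.     0.001 -0.     0.266]
 [ 0.     0.     0.     1.   ]] 0.04984824591932574 [-0.36043679  0.15014145  0.2321203 ]
```

View pics/w1.png

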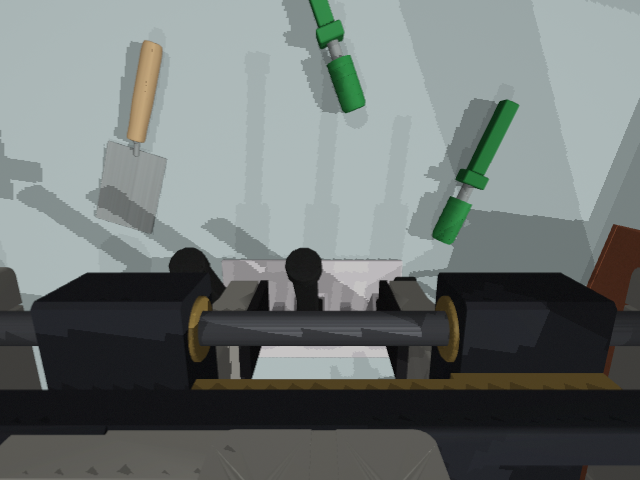

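The view shows knobs at (190,262) and (303,267). The broken handle is hidden behind the right finger near (400,290), so I shift over it and look again.

move_arm:
  commands:
    - [[0,-1.5,3.9,0],[0,-1.5,3.9,0],[0,0,0,0],[0,0,0,0]]

```text
clock: 2.85
tool_pos: [0.4756, 0.2981, 0.2661]
orientation: [127.2, 89.9, -130.3]
force: [0.5, -0.4, -0.6]
opening: 0.0502
```

```bash
python3 - <<'E'
from h import *
shot('wrist','w2');o=get_obs();print(o['clock'],Ttool(o).round(3)[:3,3])
z=load('w2');cv2.imwrite('pics/w2c.png',cv2.resize(cv2.imread('pics/w2.png')[200:380,200:440],(800,600),interpolation=2))
E
```

```text
2.9 [0.476 0.298 0.266]
```

View pics/w2c.png

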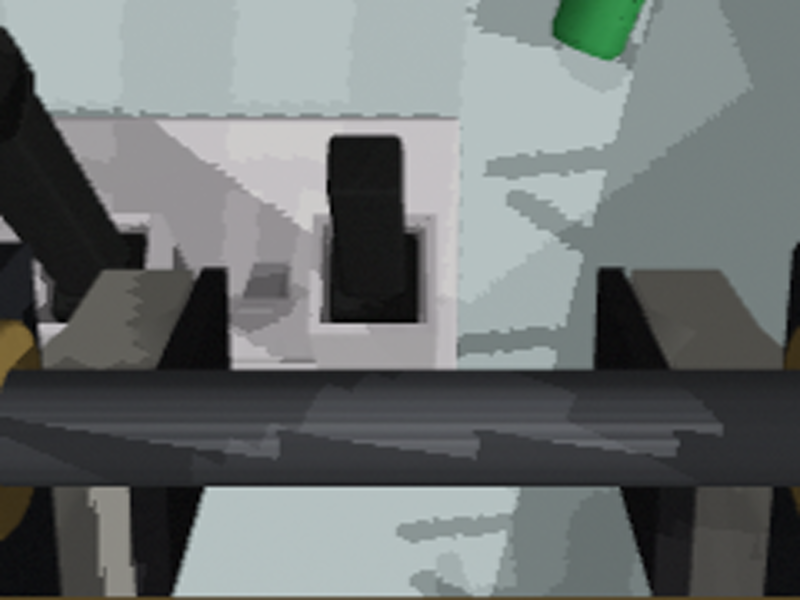

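The handle is clearly visible between the fingers. Its end face centre is at about crop (366,163), which is pixel (310,249). The mouth is at crop (370,270).

```bash
python3 - <<'E'
from h import *
z=load('w2');f=lambda a:[(200+x*.3,200+y*.3) for x,y in a]
e=f([(366,163),(332,165),(400,165),(366,145),(366,185)])
P=pts(z,np.round(e));print('end',P.round(4).tolist())
print('end at z .149',onplane(z,e[:1],.149).round(4))
Q=f([(366,210),(366,230),(366,250),(366,270)]);S=pts(z,np.round(Q));print('top face',S.round(4).tolist())
print('mouth corners @.093',pts(z,np.round(f([(316,216),(433,218),(310,333),(433,333)]))).round(3).tolist())
E
```

```text
end [[0.4883, 0.2903, 0.1472], [0.4906, 0.2829, 0.1476], [0.4874, 0.298, 0.1473], [0.4847, 0.2895, 0.1458], [0.4925, 0.2913, 0.1515]]
end at z .149 [[0.4877 0.2901 0.149 ]]
top face [[0.5006, 0.2928, 0.1435], [0.5091, 0.2942, 0.1331], [0.5183, 0.2957, 0.122], [0.5278, 0.2973, 0.1113]]
mouth corners @.093 [[0.527, 0.281, 0.08], [0.519, 0.314, 0.081], [0.552, 0.286, 0.104], [0.546, 0.32, 0.103]]
```

move_arm:
  commands:
    - [[0,-1.9,-1,0],[3.5,0,0,0],[3.5,0,0,0],[3,0,0,0],[2,0,0,0],[1.6,0,0,0],[0,0,0,0],[0,0,0,0]]

```text
clock: 3.7
tool_pos: [0.4966, 0.2921, 0.1313]
orientation: [-103.1, 90.0, -0.7]
force: [0.3, 0.1, 0.5]
opening: 0.0498
```

```bash
python3 - <<'E'
from h import *
o=get_obs();print(o['clock'],Ttool(o).round(4)[:3,3],o['force'],o['opening'])
E
```

```text
3.7 [0.4966 0.2921 0.1313] [0.26170323 0.0782493  0.5073318 ] 0.04978739847261856
```

move_arm:
  commands:
    - [[0,0,0,0],[0,0,0,0],[0,0,0,0],[0,0,0,0],[0,0,0,0],[0,0,0,0],[0,0,0,0]]
  jaw: 0

```text
clock: 4.4
tool_pos: [0.4963, 0.2931, 0.1308]
orientation: [-72.0, 90.0, 30.4]
force: [-0.9, -0.3, 2.5]
opening: 0.0179
```

move_arm:
  commands:
    - [[-0.77,0.64,0,0],[-0.77,0.64,0,0],[-0.77,0.64,0,0],[-0.77,0.64,0,0],[-0.77,0.64,0,0],[-0.77,0.64,0,0]]

```text
clock: 5.0
tool_pos: [0.458, 0.2845, 0.1776]
orientation: [9.9, 90.0, 112.3]
force: [0.5, -0.7, -0.8]
opening: 0.0176
```

Gripped at 17.6 mm, close to the expected 18 mm. I continue pulling it out.

move_arm:
  commands:
    - [[-1.2,1,0,0],[-1.2,1,0,0],[-1.2,1,0,0],[-1.2,1,0,0],[-2,0,0,0],[-2,0,0,0],[0,0,0,0],[0,0,0,0]]

```text
clock: 5.8
tool_pos: [0.4193, 0.2762, 0.2655]
orientation: [-33.2, 89.9, 69.2]
force: [0.1, -0.5, -1.0]
opening: 0.0176
```

```bash
python3 - <<'E'
from h import *
shot('side','s2');o=get_obs();print(o['clock'],Ttool(o).round(4)[:3],o['force'],o['opening'])
E
```

```text
5.85 [[-4.000e-04 -9.764e-01 -2.161e-01  4.191e-01]
 [ 1.000e-04 -2.161e-01  9.764e-01  2.759e-01]
 [-1.000e+00  4.000e-04  2.000e-04  2.647e-01]] [-0.02684793  0.91514107 -0.62610209] 0.01766830976019116
```

View pics/s2.png

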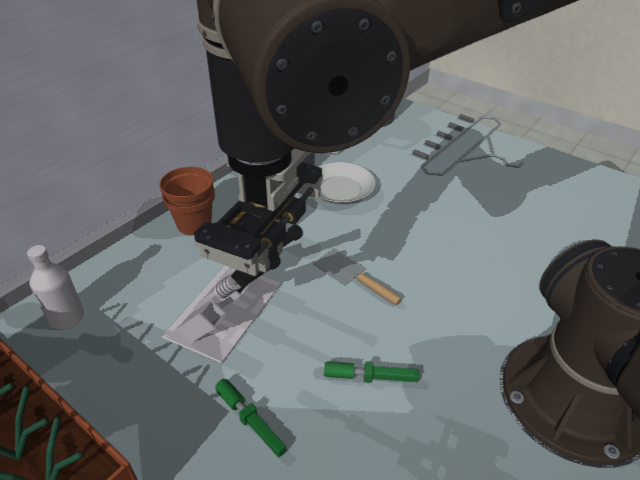

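The broken brush is out of its tube (white head at (228,288)), still tilted in the grip. I lift it clear of the knobs and carry it to free shelf beside the dish, around (0.46,-0.32).

move_arm:
  commands:
    - [[-3,0,0,0],[-3,0,0,0],[0,0.7,-3,0],[0,0.7,-4.5,0],[0,0.7,-4.5,0],[0,0.7,-4.5,0],[0,0.7,-4.5,0],[0,0.7,-4.5,0]]

```text
clock: 6.65
tool_pos: [0.4329, 0.0162, 0.3242]
orientation: [93.1, 89.9, -164.4]
force: [1.0, 0.3, -0.7]
opening: 0.0179
```

move_arm:
  commands:
    - [[0,0.7,-4.5,0],[0,0.7,-4.5,0],[0,0.7,-4.5,0],[0,0.7,-4.5,0],[0,0.7,-4.5,0],[0,0.7,-4.5,0],[0,0.5,-4,0],[0,0.3,-2,0]]

```text
clock: 7.45
tool_pos: [0.4555, -0.3176, 0.3231]
orientation: [65.3, 89.8, 167.7]
force: [0.1, 0.1, -0.3]
opening: 0.0176
```

move_arm:
  commands:
    - [[4,0,0,0],[4,0,0,0],[4,0,0,0],[3.5,0,0,0],[2.5,0,0,0],[1,0,0,0],[0,0,0,0],[0,0,0,0]]

```text
clock: 8.25
tool_pos: [0.4569, -0.3153, 0.1357]
orientation: [-146.2, 90.0, -43.7]
force: [-0.1, 0.2, 0.2]
opening: 0.0177
```

```bash
python3 - <<'E'
from h import *
shot('scene','c3');o=get_obs();print(o['clock'],Ttool(o).round(4)[:3,3],o['force'],o['opening'])
E
```

```text
8.3 [ 0.4572 -0.3153  0.1362] [0.33872018 0.17489722 0.31448177] 0.017552826778091373
```

View pics/c3.png

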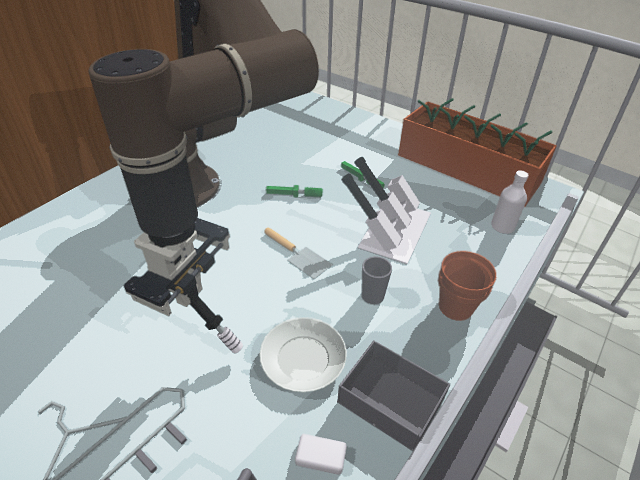

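The brush is held tilted with its head at (232,342). The dish rim starts at (260,355), so I move a bit further off before pressing down.

move_arm:
  commands:
    - [[0,1,-2,0],[0,1,-1,0],[1.2,0,0,0],[0.8,0,0,0],[0.4,0,0,0],[0,0,0,0]]

```text
clock: 8.9
tool_pos: [0.442, -0.349, 0.1112]
orientation: [97.9, 89.8, -159.6]
force: [-6.7, -1.5, 9.9]
opening: 0.0178
```

move_arm:
  commands:
    - [[0.55,0.65,0,0],[0.55,0.65,0,0],[0.55,0.65,0,0],[0.95,0.8,0,0],[0.95,0.8,0,0]]

```text
clock: 9.4
tool_pos: [0.4088, -0.3564, 0.0753]
orientation: [-132.1, 89.9, -29.6]
force: [0.6, -1.1, 2.1]
opening: 0.0175
```

move_arm:
  commands:
    - [[1.1,0.7,0,0],[1.1,0.7,0,0],[1.2,0.5,0,0],[1.2,0.5,0,0],[1.1,0.3,0,0],[0.8,0.2,0,0],[0,0,0,0]]

```text
clock: 10.1
tool_pos: [0.3794, -0.3622, 0.0089]
orientation: [52.2, 89.9, 154.7]
force: [-0.2, -0.2, 1.7]
opening: 0.018
```

```bash
python3 - <<'E'
from h import *
shot('scene','c4');o=get_obs();print(o['clock'],Ttool(o).round(4)[:3,3],o['force'],o['opening'])
im=cv2.imread('pics/c4.png')[260:410,120:320];cv2.imwrite('pics/c4c.png',cv2.resize(im,(800,600),interpolation=2))
E
```

```text
10.15 [ 0.3796 -0.3623  0.0095] [-0.7156684  -0.29158958 -0.10380181] 0.017828725521524053
```

View pics/c4c.png

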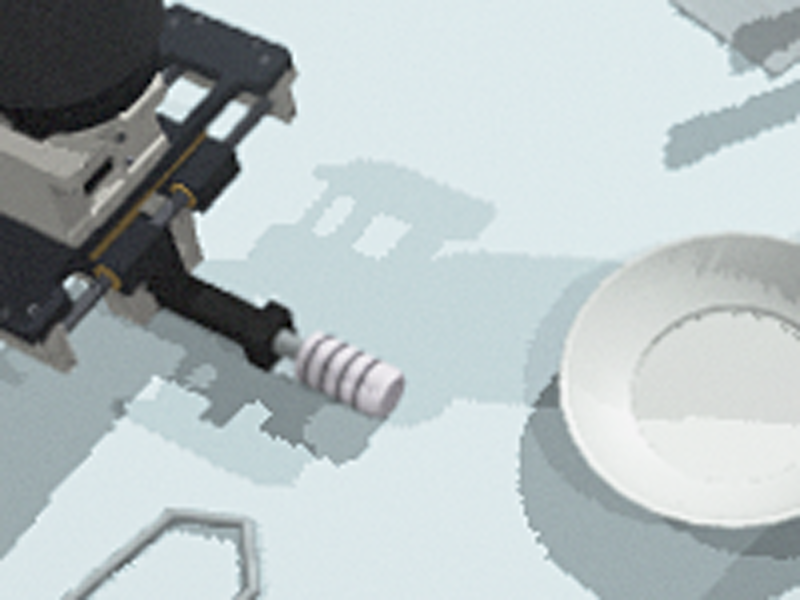

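```bash
cat > tilt.py <<'E'
from h import *
import sys
# top surface along the brush axis in view: take points within 6 mm (plan) of the gripper's plane through -tool y
def tilt(s):
    z=load(s);T=Ttool(get_obs());V,U=np.mgrid[0:480,0:640];uv=np.c_[U.ravel(),V.ravel()]
    P=pts(z,uv);ok=z['d'].ravel()>0
    L=(P-T[:3,3])@T[:3,:3]; h=-L[:,1]; w=L[:,2]
    k=ok&(abs(w)<.03)&(h>.02)&(h<.17)&(abs(L[:,0])<.045);h=h[k];w=w[k];zz=P[k,2]
    for a in np.arange(.02,.17,.01):
        q=(h>=a)&(h<a+.01)
        q&=(zz>.02)|(T[2,3]<-1)
        if q.sum()>2: print(round(a+.005,3),q.sum(),'w %.4f z max %.4f min %.4f'%(np.median(w[q]),np.percentile(zz[q],95),zz[q].min()))
    print('tcp',T[:3,3].round(4),'hmax',h[zz>.02].max())
tilt(sys.argv[1])
E
python3 tilt.py c4
```

```text
0.025 36 w -0.0023 z max 0.0259 min 0.0207
0.035 32 w -0.0020 z max 0.0263 min 0.0201
0.045 39 w -0.0020 z max 0.0249 min 0.0202
0.055 38 w -0.0009 z max 0.0248 min 0.0204
0.065 32 w -0.0022 z max 0.0289 min 0.0209
0.075 72 w -0.0016 z max 0.0298 min 0.0216
0.085 13 w -0.0016 z max 0.0247 min 0.0202
0.095 16 w -0.0019 z max 0.0276 min 0.0205
0.105 47 w -0.0040 z max 0.0279 min 0.0201
0.115 44 w -0.0037 z max 0.0267 min 0.0212
0.125 52 w -0.0033 z max 0.0277 min 0.0200
0.135 47 w -0.0028 z max 0.0265 min 0.0201
0.145 37 w -0.0021 z max 0.0268 min 0.0200
tcp [ 0.3796 -0.3623  0.0095] hmax 0.14699183185335557
```

It is level on the shelf: handle and head tops are at z 0.025–0.028, and the head middle is about 123 mm ahead of the TCP. Now I lift it straight up gently, then move over the dish.

move_arm:
  commands:
    - [[-1,0,0,0],[-2,0,0,0],[-3,0,0,0],[-3.5,0,0,0],[-3.5,0,0,0],[-3,0,0,0],[-1.5,0,0,0],[-1,0,0,0]]

```text
clock: 10.95
tool_pos: [0.3804, -0.3626, 0.1979]
orientation: [-127.0, 89.8, -24.6]
force: [0.7, -0.4, -1.2]
opening: 0.018
```

move_arm:
  commands:
    - [[0,-1.4,0.7,0],[0,-3,1.3,0],[0,-4,1.8,0],[0,-4,1.8,0],[0,-3,1.4,0],[0,-1.5,0.7,0],[0,0,0,0],[0,0,0,0]]

```text
clock: 11.75
tool_pos: [0.5281, -0.2504, 0.1944]
orientation: [66.3, 89.9, 168.8]
force: [-0.6, 0.6, -1.2]
opening: 0.0176
```

```bash
python3 - <<'E'
from h import *
shot('scene','c5');shot('side','s5');o=get_obs();print(o['clock'],Ttool(o).round(4)[:3,3],o['force'],o['opening'])
E
python3 tilt.py c5;python3 tilt.py s5
```

```text
11.85 [ 0.5277 -0.2511  0.1949] [ 0.30788017 -0.06923202 -0.3630673 ] 0.017751185699417634
0.025 72 w -0.0067 z max 0.2101 min 0.1938
0.035 69 w -0.0056 z max 0.2096 min 0.1944
0.045 70 w -0.0064 z max 0.2098 min 0.1938
0.055 71 w -0.0070 z max 0.2091 min 0.1916
0.065 71 w -0.0079 z max 0.2131 min 0.1884
0.075 150 w -0.0072 z max 0.2130 min 0.1868
0.085 38 w -0.0041 z max 0.2059 min 0.1963
0.095 44 w -0.0046 z max 0.2105 min 0.1952
0.105 90 w -0.0081 z max 0.2116 min 0.1914
0.115 90 w -0.0079 z max 0.2116 min 0.1917
0.125 88 w -0.0074 z max 0.2109 min 0.1909
0.135 92 w -0.0084 z max 0.2108 min 0.1934
0.145 102 w -0.0049 z max 0.2091 min 0.1854
tcp [ 0.5277 -0.2511  0.1949] hmax 0.1474207437767387
0.025 39 w 0.0093 z max 0.2086 min 0.1936
0.035 39 w 0.0081 z max 0.2077 min 0.1931
0.045 39 w 0.0090 z max 0.2078 min 0.1939
0.055 40 w 0.0079 z max 0.2082 min 0.1907
0.065 58 w 0.0107 z max 0.2119 min 0.1870
0.075 54 w 0.0119 z max 0.2125 min 0.1852
0.085 22 w 0.0052 z max 0.2046 min 0.1937
0.095 52 w 0.0064 z max 0.2101 min 0.1860
0.105 51 w 0.0112 z max 0.2102 min 0.1867
0.115 54 w 0.0108 z max 0.2097 min 0.1867
0.125 48 w 0.0102 z max 0.2102 min 0.1881
0.135 50 w 0.0101 z max 0.2095 min 0.1878
0.145 30 w 0.0089 z max 0.2079 min 0.1852
tcp [ 0.5277 -0.2511  0.1949] hmax 0.14850149998282916
```

View pics/c5.png

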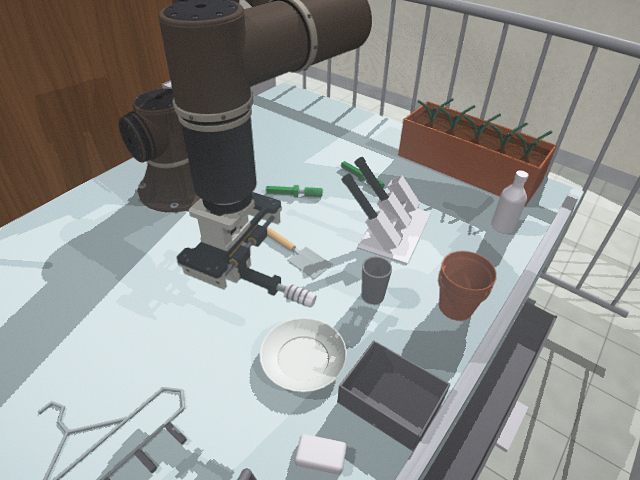

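The brush is level (about 1–2°) with its head axis at z≈0.198 and the head middle at about (0.648,-0.225). The dish, still at pixel (303,355), measured (0.649,-0.222). Both whole brushes, the tumbler and the trowel are in place, so I hand in.

```bash
python3 -c "
from plant import close_job;print(close_job())"
```

```text
the job is handed in; nothing more can be done
None
```

The short black brush is out of its holder and held level in the gripper, with its bristle head over the middle of the white dish. I handed the job in at about 12 s.

I gripped the handle across its flats and drew the brush out along its tube. The moves cannot tilt the tool, so I levelled it by lowering the head onto free shelf until it turned in the grip, with about 10 N at most in the force readings. I then lifted it and carried it over the dish.

**Last checks:**
- **Tilt:** it is level to about 1–2° in both fixed cameras, with the head end very slightly low.
- **Position:** the middle of the bristle head is about 2–3 mm from the dish centre I measured at the start. That centre came from the scene camera; the side camera's fit of the dish was poorer (up to 20 mm residual), though its centre agreed to about 4 mm.
- **Height:** the head's axis is about 198 mm above the shelf.
- **Grip:** the jaws are firm at 17.7 mm on the 18 mm handle.
- **Other items:** in the last picture the two whole brushes are still in the holder. The dish, tumbler and trowel look unmoved; I did not re-measure them.

No check failed. The only disagreement was early: the holder corners put the handle about 1 cm from where I measured it directly. A close look with the wrist camera matched the direct measurement, so I used that.

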